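# Third hand at the microscope bench

### The job

Clear the assembly jig: set the eyepiece into the bin that already holds eyepieces and the objective into the bin that already holds objectives, putting both down gently rather than dropping them. Then take the aluminium bracket by its lug, stand its foot flat on the jig bed and push its flange squarely and centrally against the sprung pad until the brass pointer is about midway between the two steel pins (about 10 N, 20 mm of travel), never driving the pad to its end stop. Finish while still holding the bracket there with that steady push, so that a colleague can screw it down; do not let go, and leave everything else on the bench where it is.

Things in the scene. Friction and masses are not known exactly. Their poses are not given: they have to be found in the camera images.
- jig: fixed assembly jig: dark steel bed 260 (x) x 140 (y), top 12 above the bench. Origin: centre of the underside; +x points away from the robot (within 0.25 rad) to a grey housing (x 95 to 130, bed's full width, 68 above the bench) that carries the sprung pad. The bed is free from x = -130 up to the pad.
- pad_face (a point): centre of the sprung pad's near face (pad: aluminium, 10 thick, 100 wide, 2 to 42 above the bed). At rest: jig x = 40, y = 0, 34 above the bench; moves with the pad along jig +x. A brass pointer at the pad's +y end passes two thin upright steel pins on the bed's +y edge, which mark 12 and 28 mm of travel. Axes as the jig's.
- pad (a joint): travel of the sprung pad into the jig (along jig +x), m: 0 at rest, end stop at 0.036. Plain spring, 500 N/m with no preload (so 0.020 is 10 N), a little damping, 0.2 N friction.
- bracket_lug (a point): centre (half-way up) of the gripping lug of the loose aluminium bracket (0.25 to 0.5 kg): lug 14 (x) x 40 (y), from 8 to 50 above the bracket's underside; this point is 29 above it. Foot 110 (x) x 80 (y) x 8 thick: its rear edge is 40 behind (-x) this point. Axes: x from lug to flange, z up. Starts flat on the bench on the robot's right, +x away from the robot within 0.7 rad.
- bracket_face (a point): centre of the outer face of the bracket's upright flange, the face that meets the pad: 70 ahead (+x) of the lug's centre, same height. Flange 10 thick, 80 wide, up to 50 above the underside; its inner face is 60 from the lug's centre. Axes as the lug's.
- eyepiece_mid (a point): centre of the eyepiece, half-way up: black, round, 50 tall, lower 34 mm of 32 diameter, upper 16 mm a narrower tube of 23 diameter; 25 above its underside; 80 g. Stands upright on the jig bed, about 80 from the objective across the jig, either side.
- objective_mid (a point): centre of the objective, half-way up: steel, round, 50 tall, lower 30 mm of 26 diameter, then tapering to 10 at the top; 25 above its underside; 100 g. Stands upright on the jig bed beside the eyepiece, either side.
- eyepiece_bin: fixed open white bin, 115 (x) x 140 (y) x 35 tall, walls and floor 4 thick, on the robot's left, the one with two eyepieces fixed in its far (+x) half at x = 33, y = -35 and +35. Origin: centre of the underside.
- eyepiece_bin_free (a point): middle of the free near half of the eyepiece bin, on its inner floor (x = -20, y = 0, 4 above the bench). Axes as the bin's.
- objective_bin: the like bin with two objectives fixed in its far half, same sizes. The two bins stand one beyond the other; which is nearer changes. Origin: centre of the underside.
- objective_bin_free (a point): middle of the free near half of the objective bin, on its inner floor (x = -20, y = 0, 4 above the bench). Axes as the bin's.
- screwdriver: bystander: screwdriver lying near the robot, about 200 long; origin at its underside; leave alone
- reagent_jar: bystander: small jar, 50 diameter, 70 tall, beyond the jig on the robot's left; origin at its underside; leave alone
- screw_dish: bystander: steel dish, 60 diameter, 22 tall, beyond the jig on the robot's right; origin at its underside; leave alone
- beaker: bystander: glass beaker, 68 diameter, 90 tall; origin at its underside; leave alone
- wash_bottle: bystander: white bottle, 64 diameter, 160 tall, on the robot's right; origin at its underside; leave alone
- tip_box: bystander: white box 85 x 120 x 50 tall, on the robot's left; origin at its underside; leave alone
- petri_stack: bystander: stack of three dishes, 90 diameter, 41 tall, near the robot; origin at its underside; leave alone

How it is judged (in metres and radians):
On the way, in this order (a step that is already met when the one before it is completed fails the run):
1. the eyepiece and the objective each rest in the bin of their own kind, let go (x of eyepiece_mid in the frame of eyepiece_bin between -0.055 and 0.055 m and y of eyepiece_mid in the frame of eyepiece_bin between -0.067 and 0.067 m and z of eyepiece_mid in the frame of eyepiece_bin between 0 and 0.04 m and linear speed of each of eyepiece, objective below 0.02 m/s and contact force between each of eyepiece, objective and the arm below 0.05 N and x of objective_mid in the frame of objective_bin between -0.055 and 0.055 m and y of objective_mid in the frame of objective_bin between -0.067 and 0.067 m and z of objective_mid in the frame of objective_bin between 0 and 0.04 m), for 0.2 s.
2. the bracket, foot flat on the bed, is pushed squarely against the pad with the pointer between the pins (value of joint pad between 0.011 and 0.029 m and contact force between bracket and pad between 5 and 15.5 N and contact force between bracket and the fingers above 2 N and contact force between pad and the arm below 0.3 N and y of bracket_lug in the frame of jig between -0.012 and 0.012 m and z of bracket_lug in the frame of jig between 0.037 and 0.045 m and angle between the x axis of bracket_lug and the x axis of jig, either way round below 0.08 rad and angle between bracket_lug's own z axis and vertical below 0.07 rad and x of bracket_lug in the frame of jig between -0.035 and 0.02 m), for 0.5 s.
At the end, for the whole second after the job is handed in: Bracket at rest, held (over 2 N), foot on the bed (4 mm, tilt under 0.07 rad), square to 0.08 rad, centred to 12 mm, pressing the pad in 11 to 29 mm with 5 to 15.5 N; arm off the pad (under 0.3 N). Eyepiece and objective at rest, let go, in the bins of their kinds (all of step 1 and all of step 2 and velocity of joint pad between -0.01 and 0.01 m/s and linear speed of bracket below 0.01 m/s); the arm keeps its last pose, push and grip.
It fails at once if the pad was driven to its end stop (value of joint pad above 0.0345 m).
It fails at once if the eyepiece was dropped (contact force between eyepiece and the arm below 0.01 N and linear speed of eyepiece above 0.7 m/s).
It fails at once if the objective was dropped (contact force between objective and the arm below 0.01 N and linear speed of objective above 0.7 m/s).
It fails at once if a bystander was disturbed (distance of any of screwdriver, reagent_jar, screw_dish, beaker, wash_bottle, tip_box, petri_stack from where it was at the start of the episode above 0.03 m).
It also fails if it takes over 72 s, if anything falls off the work surface, if the arm or the gripper's body presses on something with over 40 N, if the wrist force passes 120 N, or if a joint passes its speed limit or range.

### The arm

A 6-joint arm with a two-finger parallel gripper is mounted at the origin on the work surface. World frame = base frame: x ahead of the robot, y to its left, z up, the work surface at z = 0. Lengths are in m, angles in degrees, forces in N, time in s.
With the tool pointing down it reaches from about 0.275 to 0.85 m from the base axis. Payload 19 kg.
Tool frame: the origin (TCP) lies midway between the tips of the shut fingers; the grasp point (between the pads) lies 19 mm behind it; z points along the fingers, x is the direction in which the jaws open and shut, and the axes are right-handed (so a half turn about z gives the same grasp; the last joint's range is limited). The gripper opens to 85 mm and grips with 20 to 120 N. Pads are 22 mm wide; open, the fingers measure 114 mm over their backs; the gripper's body (76 mm by 85 mm) begins 54 mm behind the grasp point. The pads swing forward as they close: fully open they stand 13 mm farther back than shut.
Start: joints at [-75.459, 8.623, 82.357, -0, 89.026, -7.678], TCP at [0.217, -0.532, 0.231] pointing down, gripper open.
Joint ranges: [-160.23, 160.23], [-39.13, 120.54], [6.94, 153.29], [-79.49, 259.48], [9.18, 160.14], [-161.06, 161.06]. Speed limits (degrees/s): [108.29, 108.29, 127.2, 172.46, 172.46, 172.46].

### API

Orientations are given as [roll, pitch, yaw] about the fixed x, y, z axes, in that order (R = Rz(yaw) Ry(pitch) Rx(roll)).
In Python, from rig import r gives the robot as it stands. The module is installed in compiled form; this text tells all that it offers. Calls block until the motion is done:
- r.movep(position, orientation): joint-space move of the TCP to a pose.
- r.move_linear(position, speed=0.15, attitude=None, force_limit=None): straight line of the TCP; attitude=None keeps the orientation; speed is the mean speed in m/s. With force_limit (N) it stops when the force on the tool has changed by that much, and returns True; else False.
- r.movej(angles): joint-space move.
- r.move_gripper(opening, newtons=None): finger opening in m; newtons is the grip in N (None keeps the last); returns when the fingers have stopped.
- r.dwell(seconds).
- r.inverse_kinematics(position, orientation): joint angles nearest the present ones, or None.
- r.read_camera(name): name is "side" or "top"; returns (picture, depth): 420x560x3 uint8, red, green, blue; 420x560 float32, m along the optical axis (not along the pixel's ray), 0 where there is no reading.
- r.calibration(name): a dict with "K" (3x3 intrinsics, pixels), "k1" (the pictures are not rectified: a ray, as slopes to the right and down, at radius r is drawn at 1 + k1 r^2 times it, then the intrinsics apply), "extrinsics" (4x4, takes a point from camera to world coordinates). Camera axes: x right, y up, looking along -z (the intrinsics and any distortion apply to the point x, -y, -z); pixel columns grow to the right and rows downward; lengths in m; the calibration is good to about 2 mm. A picture is of the moment at which its call begins. calibration takes no time and is no camera call.
A pose or a line that the arm cannot do raises r.MotionError and nothing moves.
- r.job_done(): hands the job in, once; it reports no verdict.
Readings, each from a call of its own:
- r.current_time_s(): time.
- r.current_joint_pos(): joint angles.
- r.current_dq(): joint speeds.
- r.current_effort(): joint torques, N m.
- r.current_position(): TCP position.
- r.current_orientation(): TCP orientation.
- r.current_force(): force on the tool from outside, world axes, zero at the start.
- r.current_torque(): the same for the moment, N m.
- r.current_finger_gap(): finger opening in m.
Only numpy, scipy, OpenCV 4.12 (cv2) and the standard library are available. Lean on these libraries where they do the work, as an engineer would, in place of code of your own. Each camera call takes 0.05 s, during which the arm holds its last target.

## Working session

There is one attempt and no reset: what is moved stays moved. The work goes in short steps, each a Python script; the robot and the scene stay as the last script left them, time stands still between calls to the robot, and variables do not carry over. Pictures are saved under pics/ and viewed, and the job is handed in when it is done.

```bash
mkdir -p pics
cat > h.py <<'E'
from rig import r
import numpy as np, cv2
def snap(n,tag):
    p,d=r.read_camera(n); cv2.imwrite(f'pics/{tag}.png',p[:,:,::-1]); np.savez(f'pics/{tag}.npz',p=p,d=d); return p,d
def pts(n,d):
    c=r.calibration(n);K=np.array(c['K']);k=c['k1'];H,W=d.shape
    u,v=np.meshgrid(np.arange(W),np.arange(H))
    q=cv2.undistortPoints(np.stack([u,v],-1).reshape(-1,1,2).astype(np.float64),K,np.array([k,0,0,0,0.])).reshape(H,W,2)
    P=np.stack([q[...,0]*d,-q[...,1]*d,-d,np.ones_like(d)],-1)
    return (P@np.array(c['extrinsics']).T)[...,:3]
E
python3 - <<'E'
from h import *
for n in('top','side'):
    p,d=snap(n,n+'0'); print(n,r.calibration(n))
print(r.current_time_s(),r.current_orientation(),r.current_finger_gap())
E
```

```text
top {'K': array([[466.16608074,   0.        , 279.5275846 ],
       [  0.        , 466.16608074, 212.55723392],
       [  0.        ,   0.        ,   1.        ]]), 'k1': -0.04019373496871233, 'extrinsics': array([[ 1.35774946e-03,  9.97607145e-01, -6.91241030e-02,
         4.33048084e-01],
       [-9.99991788e-01,  1.61842935e-03,  3.71532316e-03,
         6.49727996e-03],
       [ 3.81830540e-03,  6.91184909e-02,  9.97601150e-01,
         1.63616842e+00],
       [ 0.00000000e+00,  0.00000000e+00,  0.00000000e+00,
         1.00000000e+00]])}
side {'K': array([[401.48456256,   0.        , 278.79361967],
       [  0.        , 401.48456256, 209.88297187],
       [  0.        ,   0.        ,   1.        ]]), 'k1': -0.08087913269617966, 'extrinsics': array([[-0.93833645,  0.2203097 , -0.26643639,  0.26896231],
       [-0.34544194, -0.62855552,  0.69684132,  0.74306218],
       [-0.01394916,  0.74590991,  0.66590077,  0.74962892],
       [ 0.        ,  0.        ,  0.        ,  1.        ]])}
0.1 [-1.79992884e+02  6.30483310e-02 -6.77800564e+01] 0.0851857289782991
```

View pics/top0.png

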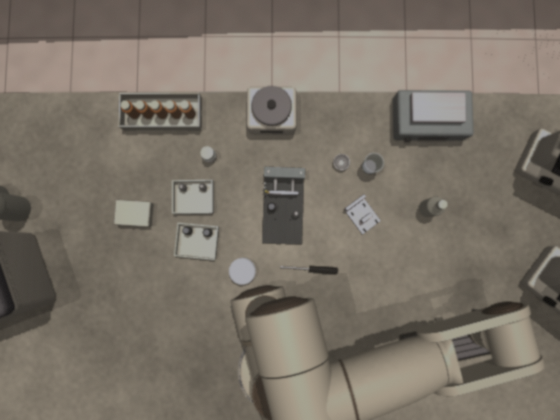

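View pics/side0.png

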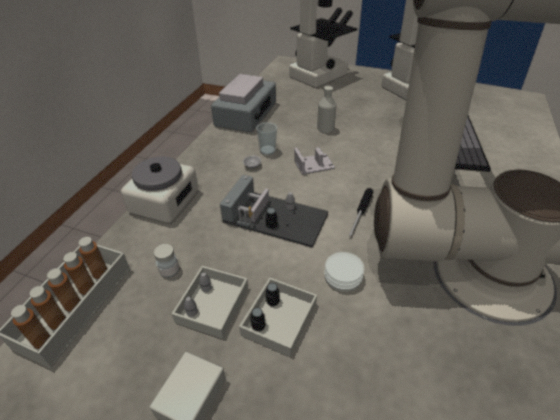

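The side view shows the black eyepieces in the near bin (about 270,310) and the grey objectives in the far bin (about 205,295). On the jig, the black eyepiece is on the +y side and the steel objective on the -y side. Next I'll enlarge the top view.

Run:
```python
import cv2
t=cv2.imread('pics/top0.png'); s=cv2.imread('pics/side0.png')
cv2.imwrite('pics/c1.png',cv2.resize(t[155:255,255:390],None,fx=5.9,fy=5.9,interpolation=cv2.INTER_CUBIC))
cv2.imwrite('pics/c2.png',cv2.resize(t[170:270,160:230],None,fx=5.9,fy=5.9,interpolation=cv2.INTER_CUBIC))
cv2.imwrite('pics/c3.png',cv2.resize(s[135:255,210:345],None,fx=4.9,fy=4.9,interpolation=cv2.INTER_CUBIC))
```

```text
(no output)
```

View pics/c1.png

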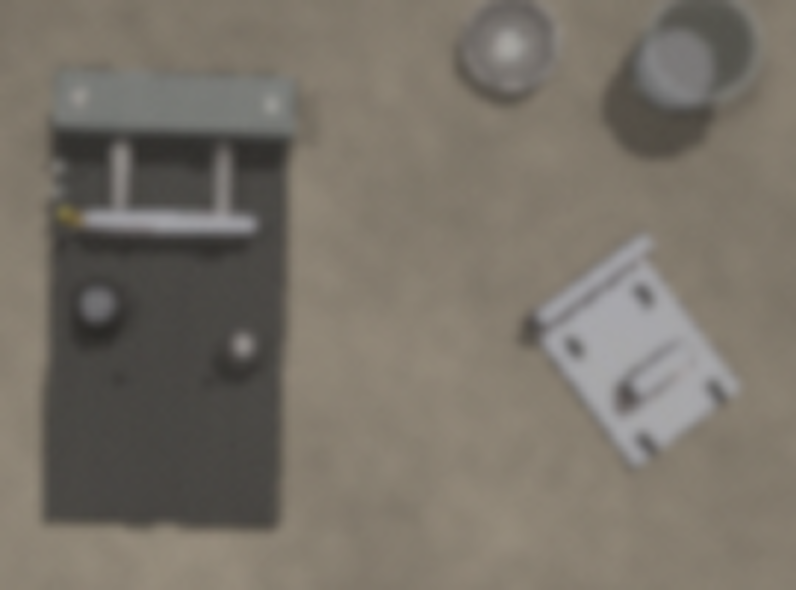

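View pics/c2.png

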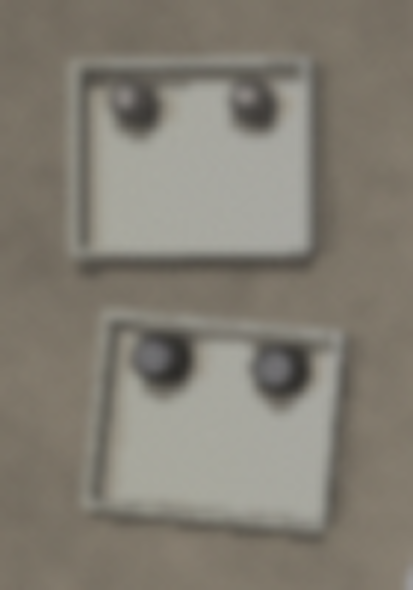

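View pics/c3.png

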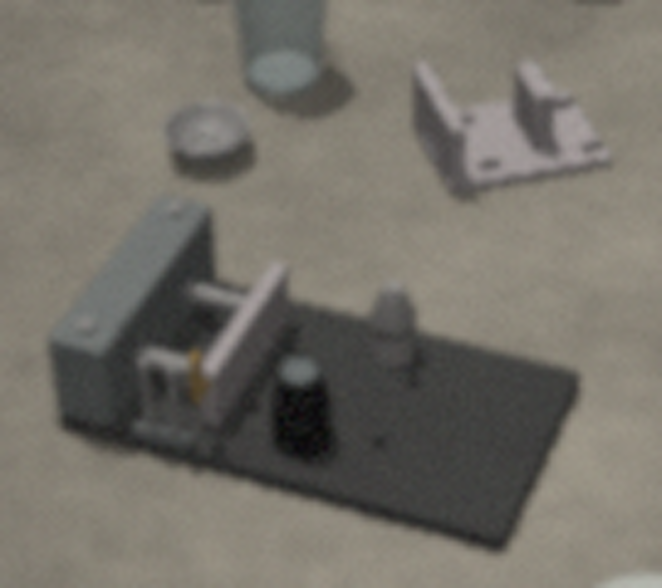

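```bash
cat >> h.py <<'E'
def plane(n,u,v,z):
    c=r.calibration(n);K=np.array(c['K']);E=np.array(c['extrinsics'])
    q=cv2.undistortPoints(np.array([[[u,v]]],float),K,np.array([c['k1'],0,0,0,0.]))[0,0]
    d=E[:3,:3]@np.array([q[0],-q[1],-1]);o=E[:3,3]
    return o+d*(z-o[2])/d[2]
E
python3 - <<'E'
from h import *
d=np.load('pics/top0.npz')['d'];P=pts('top',d)
ds=np.load('pics/side0.npz')['d'];PS=pts('side',ds)
def sel(P,x0,x1,y0,y1,z0,z1):
    q=P.reshape(-1,3);m=(q[:,0]>x0)&(q[:,0]<x1)&(q[:,1]>y0)&(q[:,1]<y1)&(q[:,2]>z0)&(q[:,2]<z1);return q[m]
print('bench z',np.median(sel(P,.3,.6,-.5,-.35,-.05,.05)[:,2]),np.median(sel(PS,.3,.6,-.3,-.2,-.05,.02)[:,2]))
f=lambda x,y,s:(x/5.9+s[0]-.42,y/5.9+s[1]-.42)
J=(255,155);B=(160,170)
def pl(x,y,s,z):return plane('top',*f(x,y,s),z)
pr=lambda n,p:print(n,np.round(p,4))
print('jig near L,R (z12)');a=pl(43,522,J,.012);b=pl(278,525,J,.012);pr('',a);pr('',b)
pr('housing top corners',[pl(57,72,J,.068),pl(296,74,J,.068),pl(52,130,J,.068),pl(293,137,J,.068)])
pr('pad top ends near edge',[pl(82,225,J,.054),pl(255,235,J,.054)])
pr('eye top',pl(98,304,J,.062)); pr('obj top',pl(242,345,J,.062))
pr('bracket flange top ends',[pl(535,312,J,.05),pl(648,238,J,.05)])
pr('bracket rear foot corners',[pl(638,468,J,.008),pl(740,388,J,.008)])
pr('lug top',[pl(625,390,J,.05),pl(690,350,J,.05)])
pr('objbin tops',[pl(70,58,B,.035),pl(315,58,B,.035),pl(313,258,B,.035),pl(70,262,B,.035)])
pr('eyebin tops',[pl(102,310,B,.035),pl(343,335,B,.035),pl(325,530,B,.035),pl(83,510,B,.035)])
# depth
for n,PP in(('t',P),('s',PS)):
  for nm,bx in(('eye',(.38,.55,-.01,.06,.045,.075)),('obj',(.38,.55,-.07,-.02,.04,.075)),('flange/lug',(.35,.55,-.35,-.15,.035,.06)),('house',(.5,.65,-.1,.12,.06,.08)),('pad',(.48,.54,-.1,.08,.045,.06))):
    q=sel(PP,*bx); 
    if len(q)>4: print(n,nm,len(q),q.mean(0).round(4),q.max(0).round(4),cv2.minAreaRect((q[:,:2]*1000).astype(np.float32)))
E
```

```text
bench z 0.0015821554802140092 -0.000940680323703813
jig near L,R (z12)
 [0.4392 0.0617 0.012 ]
 [ 0.4376 -0.0768  0.012 ]
housing top corners [[ 0.6975  0.0528  0.068 ]
 [ 0.6966 -0.0848  0.068 ]
 [ 0.6638  0.0555  0.068 ]
 [ 0.66   -0.083   0.068 ]]
pad top ends near edge [[ 0.6105  0.0384  0.054 ]
 [ 0.6048 -0.0617  0.054 ]]
eye top [0.564  0.0289 0.062 ]
obj top [ 0.5405 -0.0538  0.062 ]
bracket flange top ends [[ 0.5608 -0.2241  0.05  ]
 [ 0.604  -0.2902  0.05  ]]
bracket rear foot corners [[ 0.4715 -0.2906  0.008 ]
 [ 0.5191 -0.3519  0.008 ]]
lug top [[ 0.5156 -0.2759  0.05  ]
 [ 0.5389 -0.3139  0.05  ]]
objbin tops [[0.6585 0.3752 0.035 ]
 [0.6586 0.2311 0.035 ]
 [0.541  0.2309 0.035 ]
 [0.5385 0.3731 0.035 ]]
eyebin tops [[0.5104 0.3538 0.035 ]
 [0.4961 0.2129 0.035 ]
 [0.3829 0.2222 0.035 ]
 [0.3941 0.3631 0.035 ]]
t obj 44 [ 0.5392 -0.0537  0.054 ] [ 0.5487 -0.042   0.0704] ((538.3956909179688, -54.07789611816406), (20.432167053222656, 24.13904571533203), 0.38932666182518005)
t flange/lug 54 [ 0.5269 -0.2956  0.0503] [ 0.5417 -0.2763  0.0582] ((527.018310546875, -295.6860656
[... 349 characters left out ...]
645, 23.947654724121094), 0.12558521330356598)
s obj 62 [ 0.5392 -0.0478  0.0507] [ 0.5496 -0.0407  0.0636] ((539.4544067382812, -48.68063735961914), (20.363534927368164, 15.955928802490234), 3.4046404361724854)
s flange/lug 56 [ 0.5268 -0.2901  0.0441] [ 0.5423 -0.2732  0.0492] ((529.2807006835938, -293.0275573730469), (15.267934799194336, 45.3006477355957), 36.86979675292969)
s house 65 [0.5838 0.0303 0.0632] [0.6454 0.0574 0.0738] ((574.157958984375, 16.69488525390625), (154.71670532226562, 51.96286392211914), 46.646610260009766)
s pad 25 [ 0.5357 -0.048   0.051 ] [ 0.5398 -0.0414  0.0586] ((534.968017578125, -48.87431335449219), (14.993428230285645, 7.287113666534424), 75.71350860595703)
```

Run:
```python
from h import *
z=np.load('pics/top0.npz');P=pts('top',z['d']);p=z['p'].astype(int)
PS=pts('side',np.load('pics/side0.npz')['d'])
def sel(P,x0,x1,y0,y1,z0,z1):
    q=P.reshape(-1,3);m=(q[:,0]>x0)&(q[:,0]<x1)&(q[:,1]>y0)&(q[:,1]<y1)&(q[:,2]>z0)&(q[:,2]<z1);return q[m]
for nm,bx in(('eye',(.53,.59,-.0,.06,.04,.08)),('pad',(.59,.635,-.08,.06,.045,.07)),('house',(.65,.72,-.11,.09,.055,.08)),('lug',(.48,.55,-.34,-.25,.035,.06)),('flange',(.545,.62,-.32,-.2,.035,.06))):
  for n,PP in(('t',P),('s',PS)):
    q=sel(PP,*bx)
    if len(q)>4: print(n,nm,len(q),q.mean(0).round(4),cv2.minAreaRect((q[:,:2]*1000).astype(np.float32)))
# bracket mask
c=p[195:237,340:385]; print(c[20,22])
m=(c.min(2)>118); u=np.argwhere(m); print(len(u))
m8=cv2.morphologyEx((m*255).astype(np.uint8),cv2.MORPH_OPEN,np.ones((2,2)))
cv2.imwrite('pics/m.png',cv2.resize(m8,None,fx=10,fy=10,interpolation=0))
cv2.imwrite('pics/mc.png',cv2.resize(c[:,:,::-1].astype(np.uint8),None,fx=14,fy=14,interpolation=cv2.INTER_CUBIC))
```

```text
t eye 68 [0.5625 0.0289 0.0578] ((563.7974243164062, 29.793922424316406), (31.07668113708496, 27.461200714111328), 0.08497129380702972)
s eye 118 [0.5625 0.0355 0.0524] ((563.8350830078125, 33.241539001464844), (28.839427947998047, 26.116558074951172), 20.579740524291992)
t pad 102 [ 0.6131 -0.0105  0.0546] ((618.1513671875, -4.398807525634766), (116.25714874267578, 21.967437744140625), 88.20498657226562)
s pad 157 [0.6138 0.0046 0.0525] ((613.681640625, -1.0536003112792969), (121.0024185180664, 18.180877685546875), 82.86957550048828)
t house 430 [ 0.6793 -0.0144  0.0688] ((680.1965942382812, -14.40997314453125), (136.45437622070312, 36.85221862792969), 88.43785858154297)
s house 518 [ 0.6779 -0.0048  0.0656] ((680.7786254882812, -11.744697570800781), (140.74302673339844, 37.958221435546875), 87.06305694580078)
t lug 54 [ 0.5269 -0.2956  0.0503] ((527.018310546875, -295.6860656738281), (14.656001091003418, 39.95096206665039), 37.974849700927734)
s lug 56 [ 0.5268 -0.2901  0.0441] ((529.2807006835938, -293.0275573730469), (15.267934799194336, 45.3006477355957), 36.86979675292969)
t flange 72 [ 0.5795 -0.2576  0.0498] ((579.8919677734375, -258.5806884765625), (10.013106346130371, 80.77052307128906), 36.5006217956543)
s flange 82 [ 0.5778 -0.2498  0.0452] ((579.7068481445312, -254.5601043701172), (10.692606925964355, 80.66189575195312), 36.34054946899414)
[165 165 166]
732
```

View pics/mc.png

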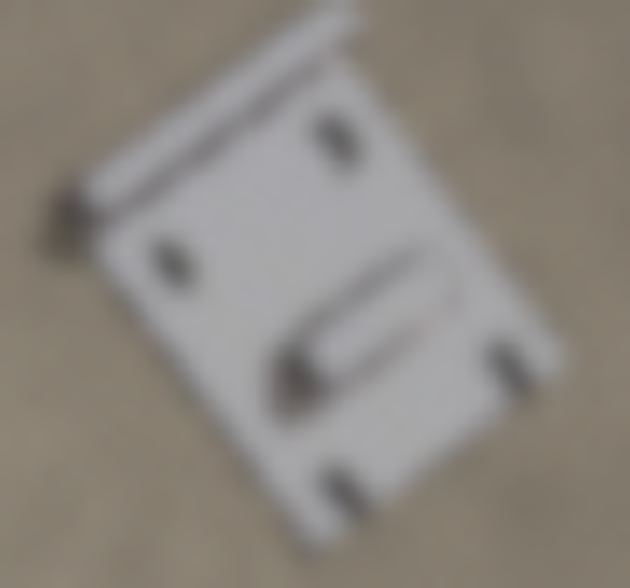

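The bracket's lug is at about (0.527, -0.296) with yaw about 36°. The jig's origin is at about (0.568, -0.011) with yaw about -1.8°. I'll move the eyepiece first.

```bash
cat >> h.py <<'E'
def st(s=''):
    print(s,'t%.2f'%r.current_time_s(),np.round(r.current_position(),4),np.round(r.current_orientation(),1),'gap %.4f'%r.current_finger_gap(),'F',np.round(r.current_force(),1))
def pick(x,y,z,yaw):
    r.move_gripper(0.06)
    r.movep([x,y,.14],[180,0,yaw]); st('above')
    print('hit',r.move_linear([x,y,z],speed=.12,force_limit=8)); st('down')
    r.move_gripper(0.0,newtons=40); st('grip')
    r.move_linear([x,y,.17],speed=.2); st('up')
def place(x,y,z,yaw):
    r.movep([x,y,.17],[180,0,yaw]); st('over')
    r.move_linear([x,y,z+.03],speed=.2)
    print('hit',r.move_linear([x,y,z],speed=.03,force_limit=4)); st('down')
    r.move_gripper(0.055); st('rel')
    r.move_linear([x,y,.17],speed=.2)
E
python3 - <<'E'
from h import *
pick(.5635,.029,.016,90)
snap('side','s1');snap('top','t1')
E
```

```text
above t2.84 [0.5636 0.0283 0.1401] [180.    0.   89.9] gap 0.0603 F [-0.1 -0.4 -0.6]
hit False
down t4.03 [0.5639 0.029  0.0167] [179.9   0.   90. ] gap 0.0603 F [-0.3  0.3 -0. ]
grip t4.40 [0.5638 0.029  0.0167] [179.9   0.   90. ] gap 0.0301 F [-2.9  0.4  6.5]
up t5.32 [0.563  0.029  0.1687] [-179.9   -0.    90. ] gap 0.0294 F [ 0.5 -0.8 -0.8]
```

View pics/s1.png

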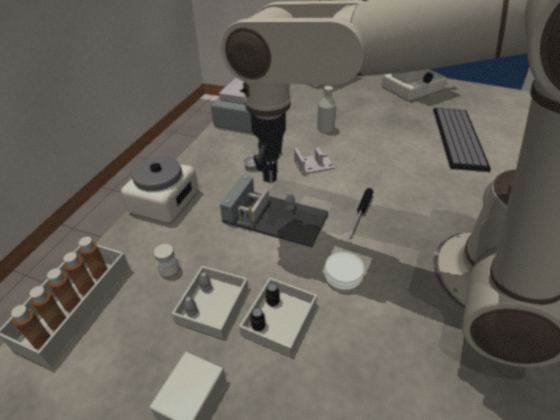

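The eyepiece is in the fingers (about 268,172). Next I place it.

Run:
```python
from h import *
place(.425,.290,.0082,84.2)
pick(.540,-.0535,.015,90)
snap('side','s2')
```

```text
over t6.55 [0.4256 0.2894 0.1699] [180.    0.   84.2] gap 0.0303 F [ 0.1 -0.1 -1.2]
hit True
down t8.29 [0.4248 0.2899 0.0087] [-180.     0.    84.2] gap 0.0301 F [-0.7 -0.3  7. ]
rel t8.66 [0.4243 0.2897 0.008 ] [-1.799e+02  1.000e-01  8.420e+01] gap 0.0553 F [ 0.   0.2 -0.1]
above t11.20 [ 0.54   -0.0526  0.1401] [180.  -0.  90.] gap 0.0602 F [-0.7  0.8 -0.4]
hit False
down t12.39 [ 0.5404 -0.0536  0.0157] [179.9   0.   90. ] gap 0.0599 F [ 1.  -1.3  0. ]
grip t12.80 [ 0.5402 -0.0536  0.0156] [180.   0.  90.] gap 0.0246 F [-1.6  0.1  7. ]
up t13.72 [ 0.5395 -0.0534  0.1687] [-179.9   -0.    90. ] gap 0.0246 F [-0.5 -0.7 -0.8]
```

View pics/s2.png

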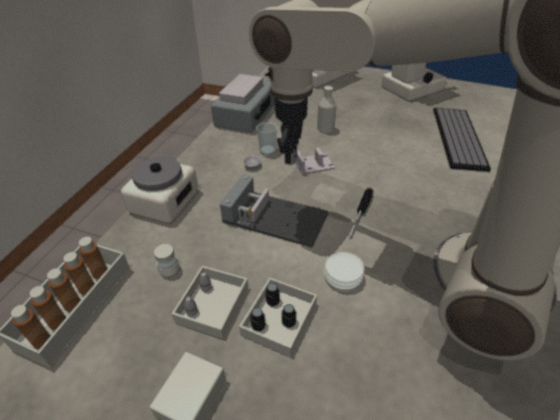

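The eyepiece stands upright in its bin (289,315). The objective is held and the jig bed is empty. I'll place the objective, then grip the bracket.

Run:
```python
from h import *
place(.579,.3026,.0072,90)
r.move_gripper(0.045)
r.movep([.527,-.2955,.16],[180,0,36.2]); st('above lug')
snap('side','s3');snap('top','t3')
```

```text
over t15.12 [0.5793 0.3015 0.17  ] [180.    0.   89.9] gap 0.0248 F [ 1.  -0.3 -1. ]
hit True
down t16.87 [0.5788 0.3025 0.0076] [-180.    0.   90.] gap 0.0248 F [-0.1 -0.1  6.4]
rel t17.27 [0.5783 0.3023 0.0067] [-179.9    0.    90. ] gap 0.0549 F [-0.3 -0.3  0.2]
above lug t20.65 [ 0.5274 -0.2948  0.16  ] [-180.    -0.    36.3] gap 0.0455 F [-0.2 -0.2  0.4]
```

View pics/s3.png

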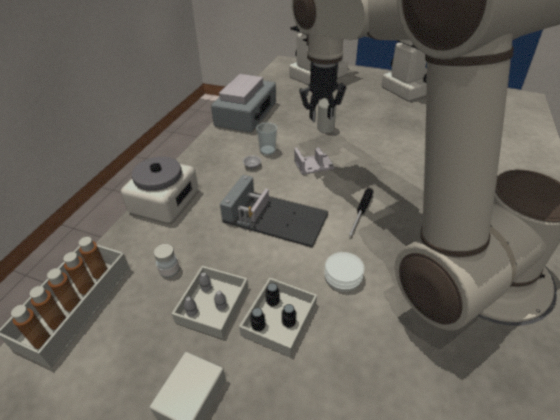

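View pics/t3.png

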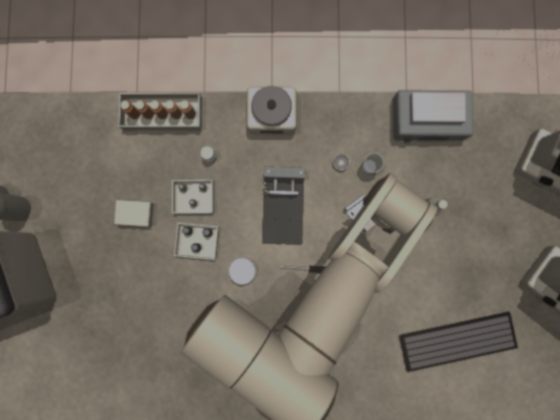

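Run:
```python
from h import *
z=np.load('pics/top0.npz');P=pts('top',z['d'])
q=P.reshape(-1,3);m=(q[:,2]>.06)&(q[:,0]>.45)&(q[:,0]<.65)&(q[:,1]<-.4)&(q[:,1]>-.62);print('bottle',q[m].mean(0),q[m].min(0),q[m].max(0))
P=pts('top',np.load('pics/t3.npz')['d']); q=P[170:250,335:445].reshape(-1,3)
w=q[(q[:,2]>.1)&(q[:,1]<-.3)]; print('arm near',w.min(0),w.max(0)); w2=w[(w[:,1]<-.36)];print(w2.min(0) if len(w2) else None, np.percentile(w2[:,2],[1,5,50,95]))
PS=pts('side',np.load('pics/s3.npz')['d']); print('wrist bottom', PS[62,325],PS[50,325])
```

```text
bottle [ 0.56118297 -0.50728764  0.11757473] [ 0.53230334 -0.54800822  0.06128374] [ 0.59543365 -0.48569395  0.16861537]
arm near [ 0.42351873 -0.54363268  0.10089527] [ 0.67872311 -0.30000405  0.55183295]
[ 0.4812448  -0.54363268  0.10103132] [0.10149693 0.10450738 0.15636607 0.53039787]
wrist bottom [ 0.51358007 -0.25021407  0.35156396] [ 0.51580526 -0.25191882  0.38202548]
```

Both parts are upright in the correct bins (objective at 221,298 in the side view, eyepiece at 289,315). Next I grip the bracket's lug.

Run:
```python
from h import *
print('hit',r.move_linear([.527,-.2955,.0135],speed=.1,force_limit=8)); st('down')
r.move_gripper(0.0,newtons=80); st('grip'); 
r.dwell(.2); st('g2')
open('gz','w').write(str(r.current_position()[2]))
p=r.current_position()
r.move_linear([p[0],p[1],.16],speed=.15); st('up')
snap('side','s4')
a=np.radians(-1.8); x=.5676-.055*np.cos(a); y=-.0109-.055*np.sin(a)
r.movep([x,y,.16],[180,0,-1.8]); st('over jig')
snap('side','s5');snap('top','t5')
```

```text
hit False
down t22.37 [ 0.5273 -0.2957  0.0141] [179.9  -0.   36.2] gap 0.0450 F [-0.2  0.   0.8]
grip t22.75 [ 0.5272 -0.2956  0.0139] [180.   -0.   36.2] gap 0.0129 F [-0.7  1.6  6. ]
g2 t22.95 [ 0.5272 -0.2956  0.0139] [180.   -0.   36.2] gap 0.0131 F [0.3 1.  5.5]
up t24.07 [ 0.5268 -0.2953  0.1588] [-179.9    0.    36.2] gap 0.0132 F [ 0.6 -0.3 -4.9]
over jig t25.23 [ 0.5128 -0.0098  0.1599] [180.    0.   -1.8] gap 0.0127 F [-0.1  0.1 -4.9]
```

View pics/s5.png

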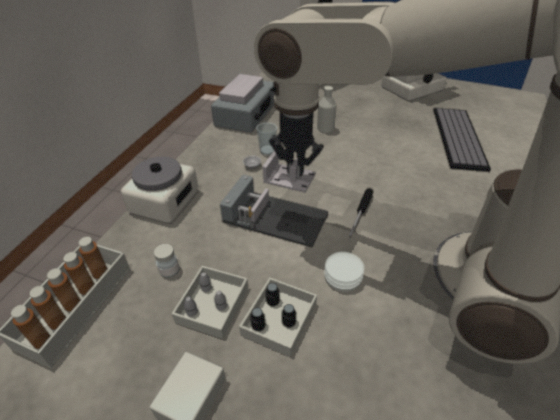

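View pics/t5.png

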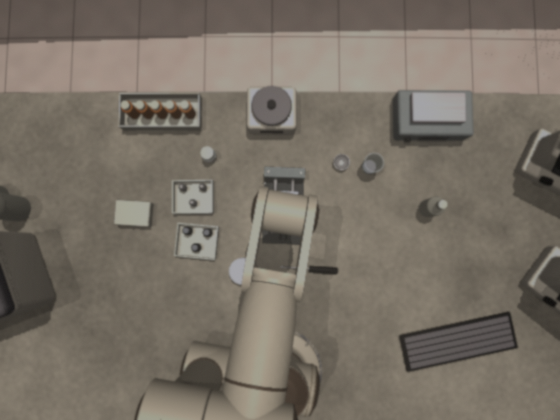

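The bracket hangs level at about (290,175). I'll lower it onto the bed.

Run:
```python
from h import *
gz=float(open('gz').read())
p=r.current_position()
x,y=.5676-.055*np.cos(np.radians(1.8)),-.0109+.055*np.sin(np.radians(1.8))
r.move_linear([x,y,gz+.012+.02],speed=.12); st('near')
print('hit',r.move_linear([x,y,gz+.012-.001],speed=.02,force_limit=6)); st('bed')
snap('side','s6')
z=np.load('pics/s6.npz');cv2.imwrite('pics/s6c.png',cv2.resize(z['p'][130:255,200:350,::-1],None,fx=4.8,fy=4.8,interpolation=cv2.INTER_CUBIC))
```

```text
near t26.43 [ 0.513  -0.0093  0.0466] [ 1.8e+02 -1.0e-01 -1.8e+00] gap 0.0133 F [ 0.4  0.8 -3.7]
hit True
bed t27.36 [ 0.5125 -0.0092  0.0259] [-180.     0.    -1.8] gap 0.0130 F [-0.7  0.7  6.3]
```

View pics/s6c.png

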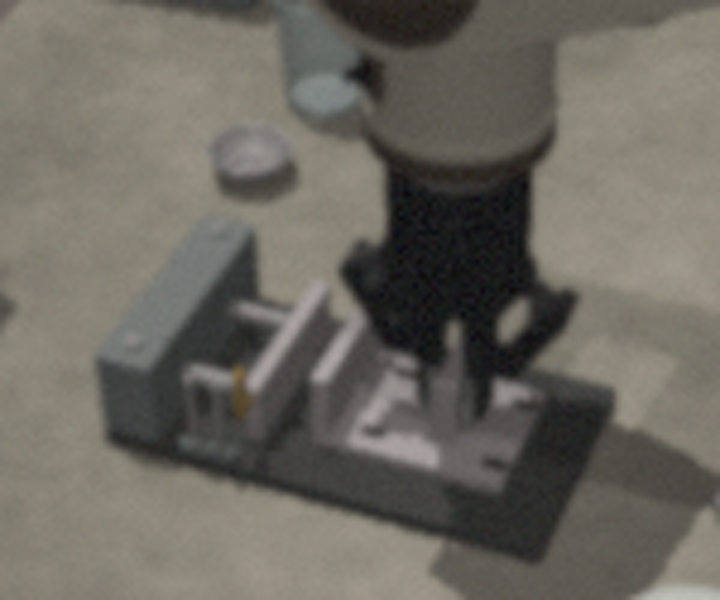

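Run:
```python
from h import *
P=pts('side',np.load('pics/s6.npz')['d']).reshape(-1,3)
a=np.radians(-1.8);R=np.array([[np.cos(a),np.sin(a)],[-np.sin(a),np.cos(a)]])
L=P.copy();L[:,:2]=(P[:,:2]-[.5676,-.0109])@R.T
def s(x0,x1,y0,y1,z0,z1):
    return L[(L[:,0]>x0)&(L[:,0]<x1)&(L[:,1]>y0)&(L[:,1]<y1)&(L[:,2]>z0)&(L[:,2]<z1)]
for n,b in(('flange',(-.01,.03,-.06,.06,.03,.07)),('pad',(.032,.06,-.065,.065,.03,.06)),('foot',(-.1,-.02,-.06,.06,.0195,.03)),('house',(.085,.14,-.1,.1,.055,.08))):
    q=s(*b);print(n,len(q),q.min(0).round(4),q.max(0).round(4),cv2.minAreaRect((q[:,:2]*1000).astype(np.float32)))
```

```text
flange 171 [ 0.0035 -0.0328  0.03  ] [0.015  0.0427 0.0637] ((9.29084587097168, 4.9588623046875), (11.458871841430664, 75.51602172851562), 0.10907047241926193)
pad 212 [ 0.0397 -0.0494  0.0302] [0.0593 0.0646 0.0581] ((49.4239616394043, 7.627632141113281), (19.400299072265625, 113.956787109375), 0.35778725147247314)
foot 158 [-0.0948 -0.0388  0.0195] [-0.0206  0.0414  0.0297] ((-57.64936065673828, 1.2703628540039062), (80.31915283203125, 74.08880615234375), 89.73860931396484)
house 514 [ 0.0941 -0.0689  0.055 ] [0.1309 0.0733 0.0727] ((112.5479736328125, 2.1933441162109375), (36.6744499206543, 142.24472045898438), 0.13249711692333221)
```

The bracket is square and centred to within about 2 mm. I'll push in stages.

Run:
```python
from h import *
gz=float(open('gz').read());a=np.radians(1.8)
def go(lx,sp):
    r.move_linear([.5676+lx*np.cos(a),-.0109-lx*np.sin(a),gz+.0115],speed=sp,attitude=[180,0,-1.8]); st('%.3f'%lx)
st()
for lx in(-.036,-.026,-.018,-.010): go(lx,.02)
r.dwell(.6);st('settled')
snap('side','s7')
z=np.load('pics/s7.npz');cv2.imwrite('pics/s7c.png',cv2.resize(z['p'][170:250,210:300,::-1],None,fx=7,fy=7,interpolation=cv2.INTER_CUBIC))
P=pts('side',z['d']).reshape(-1,3);a=-a
R=np.array([[np.cos(a),np.sin(a)],[-np.sin(a),np.cos(a)]]);L=P.copy();L[:,:2]=(P[:,:2]-[.5676,-.0109])@R.T
q=L[(L[:,0]>.0)&(L[:,0]<.09)&(abs(L[:,1])<.05)&(L[:,2]>.056)&(L[:,2]<.066)];print(np.percentile(q[:,0],[0,5,50,95,100]).round(4))
q=L[(L[:,0]>.03)&(L[:,0]<.09)&(abs(L[:,1])<.05)&(L[:,2]>.045)&(L[:,2]<.056)];print(np.percentile(q[:,0],[0,5,50,95,100]).round(4))
```

```text
t27.41 [ 0.5125 -0.0092  0.0259] [-180.     0.    -1.8] gap 0.0126 F [-0.9 -0.1  6.6]
-0.036 t28.56 [ 0.5314 -0.0098  0.0259] [180.    0.   -1.8] gap 0.0132 F [-8.7  0.5  9.1]
-0.026 t29.21 [ 0.5413 -0.0101  0.0259] [180.    0.   -1.8] gap 0.0132 F [-8.5  1.   9.2]
-0.018 t29.76 [ 0.5488 -0.0102  0.0259] [-1.8e+02  1.0e-01 -1.8e+00] gap 0.0130 F [-14.5   1.   12.4]
-0.010 t30.31 [ 0.5563 -0.0105  0.0259] [-180.     0.2   -1.8] gap 0.0130 F [-20.1   0.8  17.4]
settled t30.91 [ 0.5563 -0.0105  0.0259] [-180.     0.2   -1.8] gap 0.0132 F [-19.7   1.   16.6]
[0.0002 0.0043 0.0524 0.0579 0.0664]
[0.0476 0.0486 0.0595 0.0678 0.0692]
```

View pics/s7c.png

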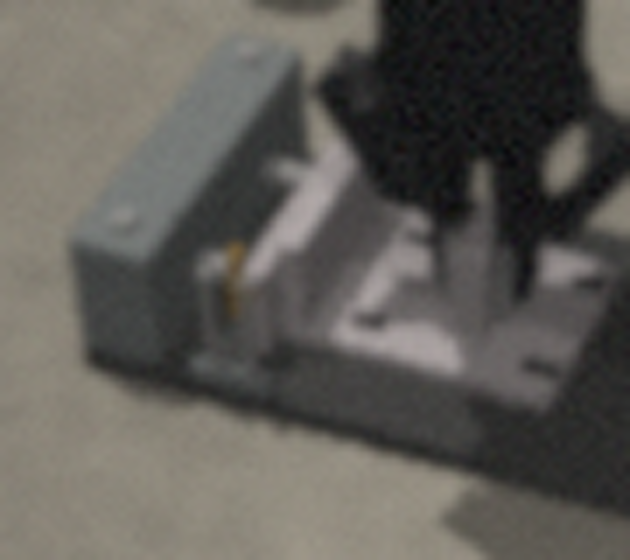

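Run:
```python
from h import *
a=np.radians(-1.8);R=np.array([[np.cos(a),np.sin(a)],[-np.sin(a),np.cos(a)]])
for f in('s5','s6','s7'):
    z=np.load(f'pics/{f}.npz');P=pts('side',z['d']);L=P.copy();L[...,:2]=(P[...,:2]-[.5676,-.0109])@R.T
    # pad's +y end strip beyond the flange
    for y0,y1 in((.043,.049),(-.035,.035)):
        q=L[(L[...,0]>.03)&(L[...,0]<.09)&(L[...,1]>y0)&(L[...,1]<y1)&(L[...,2]>.048)&(L[...,2]<.058)]
        print(f,len(q),np.percentile(q[:,0],[5,50,95]).round(4))
    p=z['p'].astype(int);br=(p[...,0]-p[...,2]>50)&(L[...,0]>.02)&(L[...,0]<.09)&(L[...,1]>.03)&(L[...,1]<.09)
    print('brass',br.sum(),np.median(L[br],0).round(4), np.argwhere(br).mean(0))
    if f=='s7':
        foot=L[(L[...,0]>-.09)&(L[...,0]<.045)&(abs(L[...,1])<.045)&(L[...,2]>.014)&(L[...,2]<.03)];print(np.median(foot[:,2]),len(foot))
        A=np.c_[foot[:,:2],np.ones(len(foot))];print(np.linalg.lstsq(A,foot[:,2],rcond=None)[0])
z=np.load('pics/s7.npz');cv2.imwrite('pics/s7d.png',cv2.resize(z['p'][195:230,230:265,::-1],None,fx=17,fy=17,interpolation=cv2.INTER_CUBIC))
```

```text
s5 7 [0.0414 0.0456 0.0498]
s5 76 [0.0405 0.0443 0.0499]
brass 1 [0.0463 0.0613 0.0722] [207. 249.]
s6 6 [0.0418 0.0441 0.0501]
s6 74 [0.0406 0.0444 0.0499]
brass 2 [0.0449 0.0642 0.0733] [207.5 249. ]
s7 7 [0.0585 0.0603 0.0656]
s7 58 [0.0486 0.0631 0.068 ]
brass 1 [0.0621 0.0638 0.0726] [206. 243.]
0.01901128199919111 589
[0.00448127 0.00196102 0.01902616]
```

View pics/s7d.png

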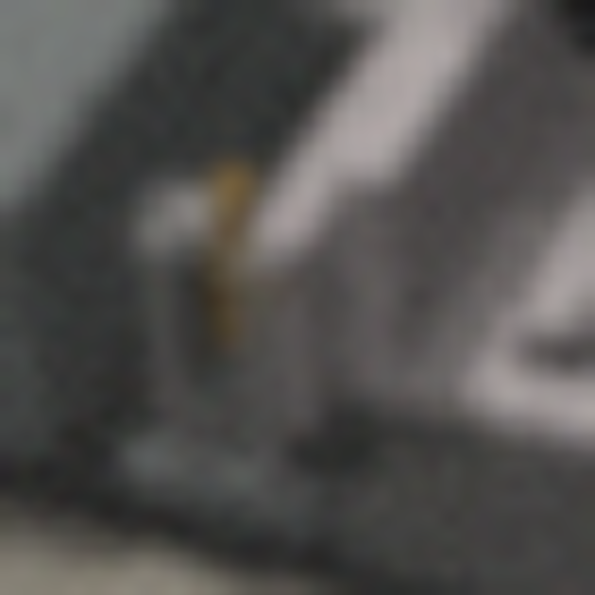

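The pointer (crop x of about 228) sits midway between the pins (about 165 and 290). Pad travel is about 18 mm, the foot is flat and the flange is square, so I'll do a last steadiness check and hand in.

Run:
```python
from h import *
st();r.dwell(.3);st();print(np.abs(r.current_dq()).max())
snap('side','s8')
r.job_done()
```

```text
t30.96 [ 0.5563 -0.0104  0.0259] [-180.     0.2   -1.8] gap 0.0130 F [-20.1   1.5  16.4]
 t31.26 [ 0.5563 -0.0104  0.0259] [-180.     0.2   -1.8] gap 0.0130 F [-20.7   1.   17. ]
0.09412894915798392
the job is handed in; nothing more can be done
```

View pics/s8.png

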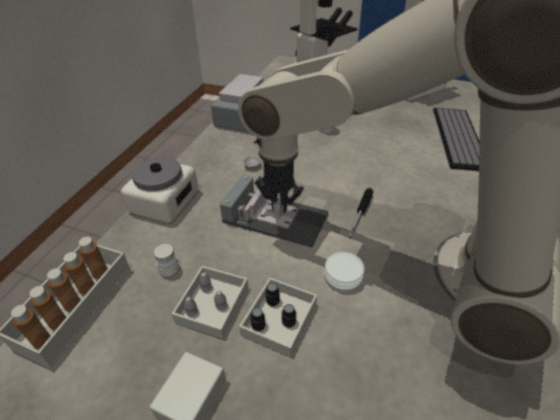

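The job is done and handed in at about 31 s. The eyepiece and objective were set down gently and stand upright in the bins of their own kind. I then gripped the bracket by its lug, stood its foot on the jig bed and pushed its flange against the sprung pad. The arm is still holding it there.

**Last checks:**
- **Push:** the brass pointer is midway between the pins. The depth images put pad travel at about 17–19 mm, which is about 9 N by the spring rate.
- **Alignment:** before the push the bracket was square to the pad and centred within about 2 mm. With the push on, the foot is flat (tilt about 0.005 rad) and the arm is still.
- **Bystanders:** nothing else looks moved in the pictures, but I did not measure each item, and the arm hides the beaker and wash bottle in the last one.

**One disagreement:** the wrist reads about 20 N along the push, more than the pad force. It already read about 8.5 N while the foot slid before touching the pad, and the arm presses down with about 17 N. I put the excess down to foot friction and relied on the pad travel for the push force; I had no direct reading of it.

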